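# Open the food caddy and put the lemon in

## Task

Open the steel caddy and put the lemon away in it: first swing its carrying handle all the way down to its stop with the lid still on, then lift the lid off by its knob and lay it gently, knob up, flat in the middle of the wooden chopping board, and put the lemon inside the caddy. Leave the caddy standing where it is with its handle down, and do not disturb the honey jar or the mug.

Things in the scene. Friction and masses are not known exactly. Their poses are not given: they have to be found in the camera images.
- caddy: round stainless-steel bucket, outside diameter 144 mm at the rim (130 mm at the foot), 100 mm high, wall 4 mm, inner floor 6 mm above its underside, mouth 136 mm wide inside; about 2 kg, loose on the worktop. Origin: centre of its underside, z up. The handle pivots on two ears on its own +x and -x sides (168 mm apart) and folds down towards its own -y side.
- handle (a joint): angle of the caddy's carrying handle, rad: 0 = upright over the lid, grows as it swings down to the caddy's -y side, 1.75 = on its end stop, a little below level. It moves stiffly and stays wherever it is left; it starts nearly upright.
- handle_hinge (a point): middle of the handle's pivot axis, inside the caddy, 85 mm above its underside. The pivot axis is the caddy's x axis.
- handle_grip (a point): middle of the handle's round wooden grip (16 mm thick, 100 mm long, parallel to the caddy's x axis), 125 mm from the pivot axis; moves with the handle. Steel wires run from the grip's ends to the ears.
- lid: loose round steel lid, 150 mm across, with a plain spigot below (124 mm across, 8 mm deep, sits loosely in the caddy's mouth) and a black knob on top. Origin: centre of the spigot's underside, z up towards the knob; disc from z = 8 to 14 mm, total height 50 mm. About 0.25 kg. On the caddy its origin is 92 mm above the caddy's underside.
- lid_knob (a point): middle of the lid's knob, to grip: 40 mm above the lid's origin, on its axis. The knob's head is a cylinder 36 mm in diameter, from 26 to 50 mm above the lid's origin, on a thinner neck.
- board: fixed rectangular wooden chopping board lying flat, 200 mm along its x, 260 mm along its y, 18 mm thick. Origin: centre of its underside; its top is at z = 18 mm. Empty at the start.
- lemon: loose yellow lemon, 78 mm long (its x axis), 55 mm wide (y), 56 mm high (z), about 0.11 kg, lying on the worktop. Origin: middle of its underside as it lies at the start; turns with it.
- lemon_center (a point): centre of the lemon.
- honey_jar: bystander: closed glass honey jar with yellowish lid, 64 mm in diameter, 87 mm high, loose on the worktop. Origin: centre of its underside.
- mug: bystander: blue striped mug, 82 x 117 x 94 mm with its handle, loose on the worktop. Origin: middle of its underside.
There are look-alikes about, which are no part of the job. What is shaped like the lemon but pink is not meant.

How it is judged:
On the way, in this order (a step that is already met when the one before it is completed fails the run):
1. the handle is swung down to its stop while the lid is still on the caddy (value of joint handle above 1.62 rad and horizontal distance between lid and caddy below 0.02 m and z of lid in the frame of caddy between 0.085 and 0.1 m), for 0.2 s.
2. the lid lies flat on the chopping board, knob up, released (x of lid in the frame of board between -0.045 and 0.045 m and y of lid in the frame of board between -0.07 and 0.07 m and z of lid in the frame of board between 0.012 and 0.024 m and angle between lid's own z axis and vertical below 0.06 rad and z of lid_knob in the frame of board above 0.03 m and contact force between lid and the fingers below 0.1 N and linear speed of lid below 0.02 m/s), for 0.2 s.
At the end, for the whole second after the job is handed in: Handle on its stop (over 1.62 rad); lid still, flat and knob up on the board, centred within 45 mm (board x) and 70 mm (board y) of its middle; lemon at rest inside the caddy, its centre below the rim; caddy upright, within 70 mm of its start (value of joint handle above 1.62 rad and x of lid in the frame of board between -0.045 and 0.045 m and y of lid in the frame of board between -0.07 and 0.07 m and z of lid in the frame of board between 0.012 and 0.024 m and angle between each of lid, caddy's own z axis and vertical below 0.06 rad and z of lid_knob in the frame of board above 0.03 m and linear speed of lid below 0.02 m/s and horizontal distance between lemon_center and caddy below 0.065 m and z of lemon_center in the frame of caddy between 0 and 0.085 m and linear speed of lemon below 0.05 m/s and distance of caddy from where it was at the start of the episode below 0.07 m); the robot touches nothing.
It fails at once if the lid is dropped or thrown (moves faster than 0.7 m/s while the fingers do not hold it) (linear speed of lid above 0.7 m/s and contact force between lid and the fingers below 0.05 N).
It fails at once if the caddy is tipped by more than about 17 degrees (angle between caddy's own z axis and vertical above 0.3 rad).
It fails at once if the honey jar or the mug is shifted by more than 40 mm or knocked over (distance of any of honey_jar, mug from where it was at the start of the episode above 0.04 m or angle between any of honey_jar, mug's own z axis and vertical above 0.4 rad).
It also fails if it takes over 69 s, if anything falls off the work surface, if the arm or the gripper's body presses on something with over 40 N, if the wrist force passes 120 N, or if a joint passes its speed limit or range.

## Robot

A 7-joint arm with a two-finger parallel gripper is mounted at the origin on a cart in front of the work surface, level with it; the furniture and walls round the work are solid. World frame = base frame: x ahead of the robot, y to its left, z up, the work surface at z = 0. Lengths are in m, angles in rad, forces in N, time in s.
With the tool pointing down it reaches from about 0.35 to 0.9 m from the base axis. Payload 8.1 kg.
Tool frame: the origin (TCP) lies on the mounting face of the last link; the fingertips stand 178 mm ahead of it and the grasp point (between the pads) lies 159 mm ahead of it (r.tip_reach is the z of the fingertips in the tool frame, in m); z points along the fingers, y is the line along which they close (so a half turn about z gives the same grasp; the last joint's range is limited). The gripper opens to 92 mm and grips with 3 to 60 N. Pads are 19 mm wide; open, the fingers measure 130 mm over their backs; the gripper's body (75 mm by 190 mm) begins 47 mm behind the grasp point.
Start: joints at [-1.332, 0.434, 0.025, 1.573, -0.012, 1.134, -0.075], TCP at [0.21, 0.589, 0.405] pointing down, gripper open.
Joint ranges: [-2.62, 2.62], [-0.44, 2.09], [-1.27, 1.32], [0.08, 2.57], [-1.32, 4.46], [0.12, 2], [-2.74, 2.74]. Speed limits (rad/s): [2.22, 2.22, 3.01, 3.01, 3.14, 3.14, 3.14].

## Interface

Orientations are given as a unit quaternion [w, x, y, z].
In Python, from rig import r, hand, optics, monitor gives the robot as it stands. The module is installed in compiled form; this text tells all that it offers. Calls block until the motion is done:
- r.move_to(position, orientation): joint-space move of the TCP to a pose.
- r.movel(position, speed=0.15, rotation=None): straight line of the TCP; rotation=None keeps the orientation; speed is the mean speed in m/s.
- r.move_joints(angles): joint-space move.
- hand.gripper_to(opening, strength=None): opening from 0.0 (shut) to 1.0 (fully open); strength is the grip in N (None keeps the last); returns when the fingers have stopped.
- r.hold(seconds).
- r.inverse_kinematics(position, orientation): joint angles nearest the present ones, or None.
- optics.camera(name): name is "side" or "top"; returns the picture (400x640x3 uint8, red, green, blue); there is no depth.
- optics.get_calibration(name): a dict with "fx", "fy", "cx", "cy" (pixels), "R" (3x3) and "t" (3): a world point X has camera coordinates R X + t. Camera axes: x right, y down, z forward; pixel columns grow to the right and rows downward; lengths in m; the calibration is good to about 2 mm. A picture is of the moment at which its call begins. get_calibration takes no time and is no camera call.
A pose or a line that the arm cannot do raises r.Unreachable and nothing moves.
- r.finish_job(): hands the job in; it is judged then, once.
Readings, each from a call of its own:
- monitor.read_time_s(): time.
- monitor.read_q(): joint angles.
- monitor.read_qvel(): joint speeds.
- monitor.read_effort(): joint torques, N m.
- monitor.read_position(): TCP position.
- monitor.read_tcp_rot(): TCP orientation.
- monitor.read_contact_force(): force on the tool from outside, world axes, zero at the start.
- monitor.read_wrist_torque(): the same for the moment, N m.
- monitor.read_grip_width(): opening from 0.0 (shut) to 1.0 (fully open).
- monitor.read_grip_force(): force on a finger pad.
Only numpy, scipy, OpenCV 4.12 (cv2) and the standard library are available. Lean on these libraries where they do the work, as an engineer would, in place of code of your own. Each camera call takes 0.05 s, during which the arm holds its last target. There are 200 camera calls.

## Working session

There is one attempt and no reset: what is moved stays moved. The work goes in short steps, each a Python script; the robot and the scene stay as the last script left them, time stands still between calls to the robot, and variables do not carry over. Pictures are saved under pics/ and viewed, at most 10 in all, crops included, and the job is handed in when it is done.

```bash
mkdir -p pics
python3 - <<'E'
from rig import r,hand,optics,monitor
import cv2,numpy as np
for n in("top","side"):
    im=optics.camera(n); np.save(f"pics/{n}0.npy",im); cv2.imwrite(f"pics/{n}0.png",im[:,:,::-1])
    c=optics.get_calibration(n); R=np.array(c["R"]);print(n,c["fx"],c["cx"],c["cy"],(-R.T@c["t"]).round(3),R.round(3).tolist())
print(monitor.read_tcp_rot(),monitor.read_position(),r.tip_reach,monitor.read_time_s())
E
```

```text
top 362.34989313957294 311.8286627395191 193.28759018897088 [0.373 0.306 1.106] [[0.027, -0.999, 0.023], [-0.992, -0.029, -0.119], [0.12, -0.02, -0.993]]
side 498.90186148223245 325.85421148270547 199.28842860162868 [-0.138 -0.68   0.905] [[0.844, -0.536, -0.017], [-0.307, -0.457, -0.835], [0.439, 0.71, -0.55]]
[-4.49498621e-05  1.70104052e-01  9.85425877e-01 -6.71868538e-04] [0.20945651 0.58865858 0.40404159] 0.178 0.1
```

View pics/top0.png

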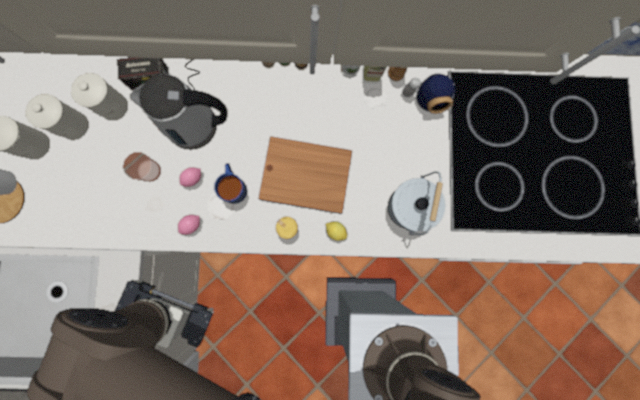

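View pics/side0.png

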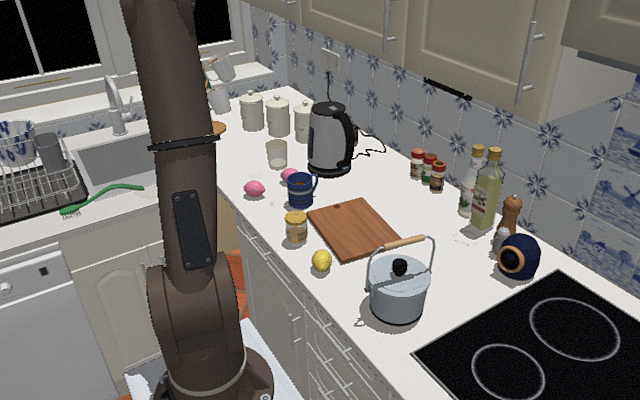

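The top view shows the lemon at about (337,231), the jar at (287,228), the board at (306,175), the mug at (230,188) and the caddy knob at (422,203). The side view shows the knob at (400,267), the grip from (385,248) to (424,238) and the lemon at (321,261). I'll zoom in on the caddy in both views.

Run:
```python
import cv2,numpy as np
t=np.load("pics/top0.npy")[165:255,375:465];s=np.load("pics/side0.npy")[225:335,345:455]
a=cv2.resize(t,(390,480),interpolation=cv2.INTER_CUBIC) if 0 else cv2.resize(t,(400,400),interpolation=cv2.INTER_CUBIC)
b=cv2.resize(s,(400,400),interpolation=cv2.INTER_CUBIC)
cv2.imwrite("pics/zoom.png",np.hstack([a,b])[:,:,::-1])
T=np.load("pics/top0.npy");h=cv2.cvtColor(T,cv2.COLOR_RGB2HSV);S=np.load("pics/side0.npy");g=cv2.cvtColor(S,cv2.COLOR_RGB2HSV)
def comps(n,h,lo,hi,mn):
    m=cv2.inRange(h,np.array(lo),np.array(hi));k,l,st,c=cv2.connectedComponentsWithStats(m)
    for i in range(1,k):
        if st[i,4]>mn:
            ys,xs=np.where(l==i);(rc)=cv2.minAreaRect(np.c_[xs,ys].astype(np.float32));print(n,st[i].tolist(),c[i].round(1),[np.round(q,1).tolist() for q in rc], cv2.boxPoints(rc).round(1).tolist())
print("yellow");comps("top",h[:250],(22,110,80),(33,255,255),30);comps("side",g,(22,130,80),(33,255,255),60)
print("wood");comps("top",h[:250],(5,60,60),(21,255,255),60);comps("side",g,(5,60,60),(21,255,255),60)
```

```text
yellow
top [277, 218, 20, 20, 290] [287.1 228. ] [[286.5, 227.5], [19.0, 19.0], 90.0] [[277.0, 218.0], [296.0, 218.0], [296.0, 237.0], [277.0, 237.0]]
top [327, 222, 20, 18, 275] [336.  230.8] [[336.5, 230.5], [17.0, 19.0], 90.0] [[327.0, 222.0], [346.0, 222.0], [346.0, 239.0], [327.0, 239.0]]
side [312, 250, 19, 21, 315] [321.3 260.2] [[321.0, 260.0], [20.0, 18.0], 90.0] [[312.0, 250.0], [330.0, 250.0], [330.0, 270.0], [312.0, 270.0]]
wood
top [388, 66, 18, 15, 195] [396.3  72.7] [[396.3, 73.3], [16.7, 13.7], 5.2] [[387.29998779296875, 79.30000305175781], [388.6000061035156, 65.69999694824219], [405.29998779296875, 67.19999694824219], [404.0, 80.80000305175781]]
top [428, 96, 26, 18, 259] [439.6 103.4] [[440.5, 104.4], [15.9, 25.9], 82.9] [[426.6000061035156, 98.19999694824219], [452.3999938964844, 95.0], [454.29998779296875, 110.69999694824219], [428.6000061035156, 113.9000015258789]]
top [259, 137, 93, 76, 5329] [305.2 174.6] [[305.2, 174.5], [84.2, 63.7], 9.6] [[258.29998779296875, 198.89999389648438], [269.0, 136.0], [352.0, 150.10000610351562], [341.29998779296875, 213.0]]
top 
[... 2441 characters left out ...]
 [285, 197, 140, 67, 4396] [347.9 229.3] [[354.4, 229.5], [61.7, 133.9], 79.0] [[282.79998779296875, 212.0], [414.20001220703125, 186.5], [426.0, 247.10000610351562], [294.5, 272.6000061035156]]
side [497, 196, 25, 40, 521] [510.5 213.5] [[509.7, 215.3], [18.7, 38.5], 14.5] [[495.79998779296875, 231.60000610351562], [505.5, 194.3000030517578], [523.5999755859375, 199.0], [513.9000244140625, 236.3000030517578]]
side [497, 245, 28, 28, 310] [511.1 258.3] [[510.5, 258.5], [27.0, 27.0], 90.0] [[497.0, 245.0], [524.0, 245.0], [524.0, 272.0], [497.0, 272.0]]
side [115, 393, 17, 7, 63] [125.  397.1] [[123.0, 396.0], [6.0, 16.0], 90.0] [[115.0, 393.0], [131.0, 393.0], [131.0, 399.0], [115.0, 399.0]]
```

View pics/zoom.png

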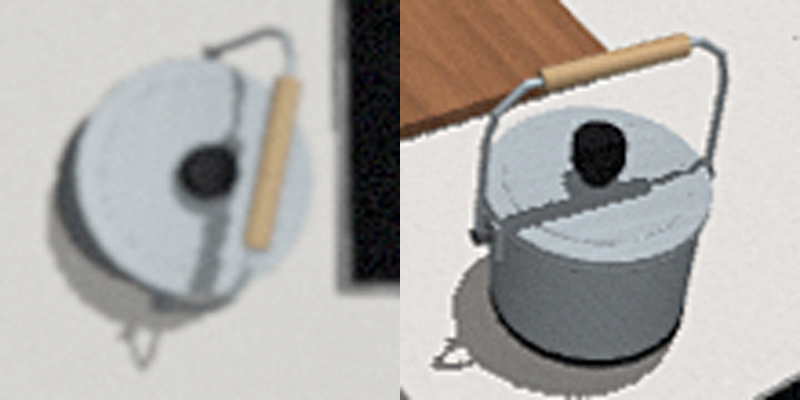

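The zoom shows the handle leaning slightly over the lid. In the top view the grip runs from (440,183) to (433,220) and the far ear is at (422,177). In the side view the grip runs from (384,246) to (425,237), and the near ear is at (366.5,290). Next I'll triangulate these points.

```bash
cat > u.py <<'E'
import numpy as np,cv2
from rig import r,hand,optics,monitor
C={n:optics.get_calibration(n) for n in("top","side")}
def ray(n,p):
    c=C[n];R=np.array(c["R"]);t=np.array(c["t"])
    d=R.T@np.array([(p[0]-c["cx"])/c["fx"],(p[1]-c["cy"])/c["fy"],1]);return -R.T@t,d/np.linalg.norm(d)
def plane(n,p,z):
    o,d=ray(n,p);return o+d*(z-o[2])/d[2]
def tri(a,b):
    o,d=ray("top",a);p,e=ray("side",b)
    s=np.linalg.lstsq(np.c_[d,-e],p-o,rcond=None)[0]
    x,y=o+s[0]*d,p+s[1]*e;return (x+y)/2,np.linalg.norm(x-y)
def st(): print("t",monitor.read_time_s(),"p",np.round(monitor.read_position(),4),"F",np.round(monitor.read_contact_force(),1),"w",round(monitor.read_grip_width(),3),"g",round(monitor.read_grip_force(),1))
E
python3 - <<'E'
from u import *
print("knob",tri((421.8,203.3),(399.7,267)),plane("top",(421.8,203.3),.135),plane("side",(399.7,267),.13))
print("gripA",tri((440,183),(424.7,236.6)),"gripB",tri((432.8,220),(383.8,246.2)))
print("ear",tri((422.3,176.7),(345+(708-400)*.275,225+170*.275)),plane("top",(422.3,176.7),.085))
# lid disc ellipse fit
for n,w in (("top",(375,165,465,255)),):
    pts=[(x/400*90+375,y/400*90+165) for x,y in((78,150),(85,205),(110,90),(110,255),(150,65),(150,285),(235,60),(313,180),(305,230))]
    P=np.array([plane(n,p,.106) for p in pts]);A=np.c_[2*P[:,:2],np.ones(len(P))];s=np.linalg.lstsq(A,(P[:,:2]**2).sum(1),rcond=None)[0];print("lid",s[:2],np.sqrt(s[2]+s[0]**2+s[1]**2))
B=[plane("top",p,.018) for p in((258.3,198.9),(269,136),(352,150.1),(341.3,213))];print("board",np.mean(B,0),[np.linalg.norm(B[i]-B[i-1]).round(3) for i in range(4)],B[1]-B[0],B[2]-B[1])
print("lemon",tri((336,230.8),(321.3,260.2)));print("jar",plane("top",(287,228),.087))
for n,lo in(("top",(20,70,60)),("side",(20,100,60))):
    h=cv2.cvtColor(np.load(f"pics/{n}0.npy"),cv2.COLOR_RGB2HSV);m=cv2.inRange(h,np.array(lo),np.array((36,255,255)));x0,y0,x1,y1=(322,216,352,246) if n=="top" else (305,242,338,280)
    ys,xs=np.where(m[y0:y1,x0:x1]>0);q=np.c_[xs+x0,ys+y0];W=np.array([plane(n,p,.028) for p in q])[:,:2];c=W.mean(0);e,v=np.linalg.eigh(np.cov((W-c).T));print(n,len(q),c,4*np.sqrt(e),v[:,1])
E
```

```text
knob (array([ 0.47277623, -0.01471178,  0.1261918 ]), np.float64(0.0004606803171256403)) [ 0.47167993 -0.01169728  0.135     ] [ 0.47002714 -0.01802649  0.13      ]
gripA (array([ 0.51886428, -0.03560265,  0.20892001]), np.float64(0.0044536653483958225)) gripB (array([ 0.42256572, -0.0138183 ,  0.21039389]), np.float64(0.0011656099054600027))
ear (array([ 0.55503755, -0.03159992,  0.08320984]), np.float64(0.002490738686148623)) [ 0.55363497 -0.03027639  0.085     ]
lid [ 0.47212233 -0.01401694] 0.07530352055777068
board [0.56239281 0.30631322 0.018     ] [np.float64(0.253), np.float64(0.197), np.float64(0.259), np.float64(0.197)] [ 0.19523458 -0.02418565  0.        ] [-0.03605776 -0.25642359  0.        ]
lemon (array([0.39359794, 0.20982615, 0.02509466]), np.float64(0.0005426113481653048))
jar [0.39625971 0.35283415 0.087     ]
top 315 [0.39327504 0.2103373 ] [0.05150193 0.06864427] [0.56385127 0.82587635]
side 336 [0.39251749 0.20659586] [0.05207146 0.09194479] [0.52832024 0.84904518]
```

Everything checks out: knob axis, lid centre and lid radius (75 mm) agree, the grip is 100 mm long, the ear is 84 mm out and the board measures 197x256 mm. The handle leans about 0.09 rad towards caddy −y, which is roughly world −y. I'll push it with closed fingers, first from the side and then from above.

```bash
cat >> u.py <<'E'
def qd(phi):  # tool down, tool y at world angle phi
    a=(phi+np.pi/2)/2;return np.array([0,np.cos(a),np.sin(a),0])
def best(p,phi):
    c=[]
    for k in(0,np.pi):
        j=r.inverse_kinematics(list(p),list(qd(phi+k)))
        if j is not None:c.append((abs(j[6]),k,j))
    return min(c,key=lambda x:x[0])[1:] if c else None
c0=np.array([.472,-.0140]);U=np.array([.977,-.213]);N=np.array([-.213,-.977]) # N: handle-down side
PHI=np.arctan2(U[1],U[0])
def tp(s,ztip,u=0):
    return [*(c0+N*s+U*u),ztip+.178]
E
python3 - <<'E'
from u import *
hand.gripper_to(0.0)
p=monitor.read_position();r.movel([p[0],p[1],.5],.3)
k,j=best(tp(-.06,.33),PHI);print(k,np.round(j,2))
q=list(qd(PHI+k));r.move_to(tp(-.06,.33),q);st()
r.movel(tp(-.045,.195),.15);st()
g=lambda th:(.125*np.sin(th),.085+.125*np.cos(th))
for th in np.arange(.15,.96,.1):
    s,z=g(th);r.movel(tp(s-.0175,z-.013),.08)
    F=monitor.read_contact_force();print(round(th,2),np.round(F,1))
    if np.linalg.norm(F)>25:break
st()
for n in("top","side"):
    im=optics.camera(n);np.save(f"pics/{n}1.npy",im)
a=cv2.resize(np.load("pics/top1.npy")[150:270,360:480],(400,400));b=cv2.resize(np.load("pics/side1.npy")[200:350,320:470],(400,400))
cv2.imwrite("pics/z1.png",np.hstack([a,b])[:,:,::-1])
E
```

```text
0 [-0.81  0.13  0.7   1.77 -0.09  1.27 -0.3 ]
t 4.1917 p [0.4849 0.046  0.5079] F [ 1.2 -0.4  0.1] w 0.004 g 0.0
t 5.25 p [0.482  0.0301 0.3737] F [-0.5 -0.2  0.5] w 0.005 g 0.0
0.15 [0.3 0.4 0. ]
0.25 [-0.1  0.8  0.3]
0.35 [ 0.5 -0.4 -0.3]
0.45 [-0.1  0.3  1.2]
0.55 [-1.2 -0.2 -1. ]
0.65 [-0.3  0.4  0.4]
0.75 [1.5 0.6 0.4]
0.85 [0.  0.3 0.3]
0.95 [0.2 0.6 0.4]
t 8.4417 p [ 0.454  -0.0963  0.3227] F [0.2 0.6 0.4] w 0.005 g 0.0
```

View pics/z1.png

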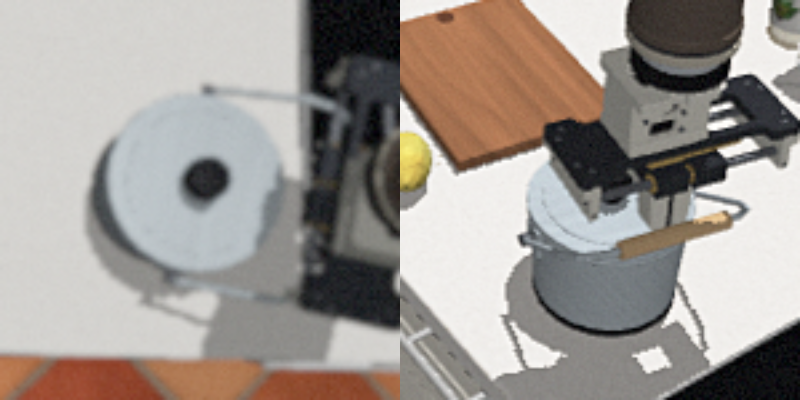

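The handle has swung well down with little force, and the caddy hasn't moved. Next I'll press the grip down from above.

Run:
```python
from u import *
r.movel(tp(.08,.195),.15);r.movel(tp(.108,.19),.15)
for z in np.r_[.16,.14,.12,.1,.085,.078,.074:.061:-.002]:
    c=np.clip((z-.008-.085)/.125,-.18,1);s=.125*np.sqrt(1-c*c)
    r.movel(tp(s-.004,z),.08);r.hold(.1);F=monitor.read_contact_force();print(round(z,3),np.round(F,1))
    if F[2]>10 or np.linalg.norm(F)>18:break
st();p=monitor.read_position()
r.movel([p[0],p[1],.43],.25)
k=0;r.movel(tp(-.2,.25),.25);st()
for n in("top","side"):
    im=optics.camera(n);np.save(f"pics/{n}2.npy",im)
a=cv2.resize(np.load("pics/top2.npy")[150:270,360:480],(400,400));b=cv2.resize(np.load("pics/side2.npy")[200:350,320:470],(400,400))
cv2.imwrite("pics/z2.png",np.hstack([a,b])[:,:,::-1])
```

```text
0.16 [ 0.6 -0.2  0.4]
0.14 [-0.1  0.3 -0.3]
0.12 [-0.5  0.8 -0.4]
0.1 [ 0.3  0.1 -0.8]
0.085 [-0.2  0.3  0.6]
0.078 [-0.4 -0.   0.1]
0.074 [ 0.4 -0.2 -0.8]
0.072 [-0.  -0.8  0.6]
0.07 [-2.5  0.1 11.7]
t 13.3833 p [ 0.4468 -0.1305  0.2485] F [-2.5  0.1 11.7] w 0.006 g 5.6
t 15.6833 p [0.5146 0.1796 0.4281] F [-0.1 -0.1 -0.5] w 0.007 g 0.0
```

View pics/z2.png

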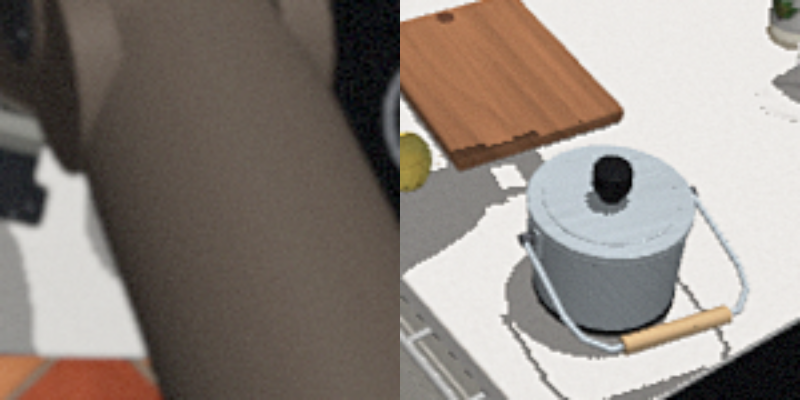

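The press met a firm stop at a tip height of 70 mm, which matches 1.75 rad. The view shows the handle down at (423,324), with the lid still on and the knob unmoved at (399.5,267.5). Next I'll take off the lid.

Run:
```python
from u import *
print(plane("side",(423.5,324.1),.063),c0+N*.123,plane("side",(399.5,267.3),.130))
hand.gripper_to(1.0)
r.movel([*c0,.40],.25);r.movel([*c0,.291],.12);st()
hand.gripper_to(.3,30);st()
r.movel([*c0,.30],.03);r.movel([*c0,.39],.12);st()
b=np.array([.562,.306]);r.movel([*b,.36],.15);r.hold(.2);st();F0=monitor.read_contact_force()[2]
r.movel([*b,.232],.1);r.movel([*b,.222],.03)
for z in np.arange(.221,.2119,-.001):
    r.movel([*b,z],.02);r.hold(.1);F=monitor.read_contact_force();print(round(z,3),np.round(F,1))
    if F[2]-F0>3.0:break
st()
```

```text
[ 0.44481045 -0.13762108  0.063     ] [ 0.445801 -0.134171] [ 0.4689679  -0.01858762  0.13      ]
t 19.2583 p [ 0.4723 -0.014   0.2915] F [-1.3 -0.9  0.5] w 1.0 g 0.0
t 20.175 p [ 0.472 -0.014  0.291] F [0.2 0.4 0.1] w 0.382 g 30.0
t 21.525 p [ 0.4717 -0.0139  0.3894] F [-0.3 -0.2 -3. ] w 0.385 g 30.0
t 24.1 p [0.562  0.3057 0.3601] F [-0.1  0.4 -3.4] w 0.388 g 30.0
0.221 [ 0.6  0.  -2.9]
0.22 [ 0.5 -0.9 -3.4]
0.219 [ 0.1 -0.  -3.3]
0.218 [-0.1  0.6 -3.4]
0.217 [ 0.1  1.1 -4. ]
0.216 [-2.5 -1.9  4.7]
t 28.1167 p [0.5621 0.306  0.2168] F [-2.5 -1.9  4.7] w 0.386 g 30.0
```

Run:
```python
from u import *
hand.gripper_to(1.0);r.hold(.3);r.movel([.562,.306,.24],.05);r.movel([.562,.306,.36],.25)
L=np.array([.3935,.2100]);phi=np.radians(-34)
k,j=best([*L,.3],phi);print(k,np.round(j,2))
r.move_to([*L,.36],list(qd(phi+k)));st()
# look from a retreat pose? arm may hide top; take both
for n in("top","side"):
    im=optics.camera(n);np.save(f"pics/{n}3.npy",im)
cv2.imwrite("pics/z3.png",np.hstack([np.load("pics/top3.npy")[100:300,180:480],np.load("pics/side3.npy")[170:370,250:490]])[:,:,::-1])
```

```text
0 [-1.15  0.32  0.69  2.16 -0.3   0.75 -0.87]
t 31.5083 p [0.3937 0.2106 0.3599] F [0.9 1.2 0. ] w 1.0 g 0.0
```

View pics/z3.png

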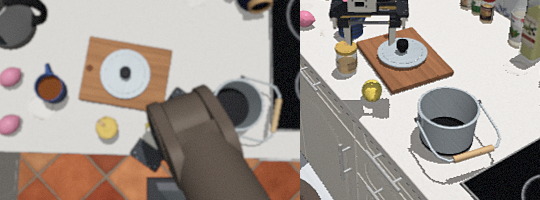

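The lid lies flat and centred on the board with its knob up, the caddy is open, and the lemon is still at side (321,260). Next I'll grasp the lemon.

Run:
```python
from u import *
L=[.3935,.2100]
r.movel([*L,.25],.2);r.movel([*L,.187],.1);st()
hand.gripper_to(.2,12);st()
r.movel([*L,.22],.05);r.movel([*L,.36],.2);r.hold(.2);st()
r.movel([*c0,.36],.2);st()
for n in("top","side"):
    im=optics.camera(n);np.save(f"pics/{n}4.npy",im)
cv2.imwrite("pics/z4.png",cv2.resize(np.hstack([np.load("pics/top4.npy")[120:270,360:480],np.load("pics/side4.npy")[180:330,320:470]]),None,fx=2,fy=2)[:,:,::-1])
```

```text
t 33.0917 p [0.3938 0.2101 0.1875] F [-0.3 -0.3  0.1] w 1.002 g 0.0
t 33.7833 p [0.3936 0.21   0.1871] F [0.  1.  1.8] w 0.586 g 12.0
t 35.6417 p [0.3932 0.2098 0.359 ] F [-0.1 -0.2 -1.9] w 0.586 g 12.0
t 36.975 p [ 0.4718 -0.0133  0.3598] F [ 0.3  0.4 -1.6] w 0.585 g 12.0
```

View pics/z4.png

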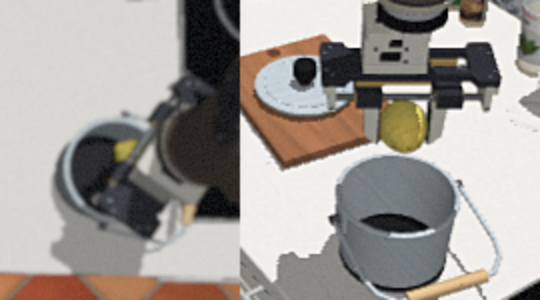

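The lemon is held at 54 mm width, centred over the open caddy. Now I'll lower it in and release it.

Run:
```python
from u import *
r.movel([*c0,.27],.15)
for z in(.255,.24,.228):
    r.movel([*c0,z],.06);F=monitor.read_contact_force();print(z,np.round(F,1))
    if np.linalg.norm(F[:2])>5 or F[2]>4: break
hand.gripper_to(.78);r.hold(.3);st()
p=monitor.read_position();r.movel([p[0],p[1],.36],.15)
r.movel([*(c0-N*.22),.45],.25);r.hold(.5);st()
for n in("top","side"):
    im=optics.camera(n);np.save(f"pics/{n}5.npy",im)
cv2.imwrite("pics/z5.png",np.hstack([np.load("pics/top5.npy")[100:300,180:480],np.load("pics/side5.npy")[170:370,250:490]])[:,:,::-1])
```

```text
0.255 [ 0.   0.1 -1.6]
0.24 [-0.5  0.  -1.3]
0.228 [ 0.5 -0.1 -0.2]
t 39.8167 p [ 0.472 -0.014  0.228] F [-0.1  0.9  0.3] w 0.779 g 0.0
t 42.45 p [0.5188 0.2008 0.45  ] F [-0.   0.1 -0.6] w 0.776 g 0.0
```

View pics/z5.png

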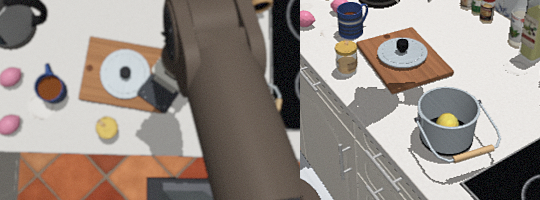

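The lemon is at rest inside the caddy, the handle is down, the lid is flat on the board, and the jar and mug haven't moved. I'm handing it in.

```bash
python3 -c "
from rig import r
print(r.finish_job())"
```

```text
the job is handed in; nothing more can be done
None
```

The job is handed in, with no verdict returned: the last images show the handle down on its stop, the lid flat and knob up mid-board, the lemon in the caddy, and the caddy, jar and mug where they started.

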